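# Post a wax puck under the sprung lid of the puck box

### The job

Push the wax puck that lies on the loading ledge of the small steel puck box into the box: press the thumb bar beside the ledge down with one fingertip to hold the sprung lid open, and with the other fingertip slide the puck along the ledge and under the lid until it drops in. Then let the bar go, so that the lid springs fully shut over the puck. The wax is soft: only push the puck, never pinch it, lift it or force it against the shut lid, and leave the other things on the bench where they are.

Things in the scene. Friction and masses are not known exactly. Their poses are not given: they have to be found in the camera images.
- puck_box: Grey sheet-steel box, fixed. Origin on the bench under the near edge of its drop mouth; +x is the way the puck is pushed, z up. Loading ledge: x -122..0 mm, top at z 60, between side flanges 10 mm high, clear width 41 (y +-20.5). Mouth: x 0..58, 46 wide, open box below it to z 4. Nothing above the ledge. Two screw-down feet.
- mouth_edge (a point): Near edge of the drop mouth, at the middle of the ledge's top (box frame 0, 0, 60 mm); axes as the box. A puck whose middle is pushed some 8 mm past this edge tips and drops in, so the pushing finger need not go in under the lid.
- puck: White wax puck, 36 mm across, 13 mm thick, about 16 g, lying flat on the ledge between the flanges. Origin at the centre of its underside. Its centre starts 48 to 85 mm short of the mouth edge.
- lid_angle (a joint): Opening angle of the lid, rad: 0 shut, stop at 1.2; the free side rises. From about 0.9 the puck passes under. At 1.08 the free side stands at box y 2, z 116 mm, over the mouth only. Spring-closed: holding it open takes about 2 to 5 N on the thumb bar; let go, it shuts by itself in under a second.
- lid: Sheet-steel lid over the mouth and its thumb bar, one piece on a shaft along box x at y 33, z 68 mm; origin on the shaft line at box x 0, axes as the box when shut. The shut lid spans box x -3..57, y 33..-25, lies on the ledge's level and has a front edge 10 mm high that stops the puck.
- bar_edge (a point): Middle of the thumb bar's outer edge. The bar is a strip 122 mm long (box x -116..6) and 24 wide, left (+y) of the ledge. Shut, it stands up at 62 deg, this edge at box y 53, z 98 mm. Pressed down from above it swings down and out; with the lid at 1.08 it lies level, top at z 64, y 45..69, and a fingertip can slide along it in x and keep it down.
- cup_full: Bystander: upturned tealight cup, 39 mm across, 16 mm high, on the bench left of the ledge. Origin at the centre of its underside.
- plug: Bystander: stepped steel punch, 37 mm across, 35 mm high, on the bench right of the box. Origin at the centre of its underside.
- tin: Bystander: open round tin, 66 mm across, 40 mm high, on the bench left of the box. Origin at the centre of its underside.

How it is judged:
By the outcome, as a careful person would: the job done as asked, in the order asked, and still so for the second after the job is handed in, with the robot touching nothing.
It also fails if it takes over 35 s, if anything falls off the work surface, if the arm or the gripper's body presses on something with over 40 N, if the wrist force passes 120 N, or if a joint passes its speed limit or range.

### The arm

A 6-joint arm with a two-finger parallel gripper is mounted at the origin on a cart in front of the work surface, level with it; the furniture and walls round the work are solid. World frame = base frame: x ahead of the robot, y to its left, z up, the work surface at z = 0. Lengths are in m, angles in rad, forces in N, time in s.
With the tool pointing down it reaches from about 0.4 to 0.825 m from the base axis. Payload 7 kg.
Tool frame: the origin (TCP) lies on the front face of the gripper's body, between the roots of the fingers; the fingertips stand 66 mm ahead of it and the grasp point (between the pads) lies 47 mm ahead of it; z points along the fingers, y is the line along which they close (so a half turn about z gives the same grasp; the last joint's range is limited). The gripper opens to 88 mm and grips with 3 to 60 N. Pads are 19 mm wide; open, the fingers measure 130 mm over their backs; the gripper's body (78 mm by 193 mm) begins 47 mm behind the grasp point.
Start: joints at [1.529, 0.359, 0.012, 0, -1.224, -0.288], TCP at [0.219, 0.639, 0.292] pointing down, gripper open.
Joint ranges: [-3.07, 3.07], [-1.43, 2.12], [-1.02, 1.25], [-3.03, 1.67], [-3.05, -0], [-3.03, 3.03]. Speed limits (rad/s): [2.39, 2.39, 3.01, 3.14, 3.14, 3.14].

### API

Orientations are given as [roll, pitch, yaw] about the fixed x, y, z axes, in that order (R = Rz(yaw) Ry(pitch) Rx(roll)).
In Python, from workcell import ctrl, optics, ticket gives the robot as it stands. The module is installed in compiled form; this text tells all that it offers.
- The arm moves only by the tool jog_arm, never from a script. Its argument "moves" is a list of rows, each a list of 7 numbers: the opening, from 0 (shut) to 1 (fully open), then the shift along the world's x, y, z in m, then the turn, a rotation vector about the world's x, y, z in rad. In form: [[claw, tx, ty, tz, rx, ry, rz], ...]. A call has 1 to 8 rows; each row is the pose to reach, as a shift and turn from the pose commanded when the call began; what a row does not reach only later rows make up. A row lasts 1/10 s, in which the tool goes at most 50 mm and 8.59 degrees, less where a joint would pass 70% of its speed; a pose out of reach is approached as far as the arm can. A call with a gripper value outside its range is refused whole. The fingers move at their own pace and stop on an object; "newtons" is the grip in N (left out, the last holds). Time passes only in rows, so rows that repeat a pose let the fingers close. It gives the time, the measured TCP pose, the force, the opening and the grip force at its end, in the units of the state.
- ctrl.state(): the state, without advancing time (a new reading comes with each control period).
- optics.read_camera(name): name is "scene" or "side" or "wrist"; returns a dict with "pixels" (400x640x3 uint8, red, green, blue), "range_z" (400x640 float32, m along the optical axis (not along the pixel's ray), 0 where there is no reading), "mtx" (3x3 intrinsics, pixels), "k1" (the pictures are not rectified: a ray, as slopes to the right and down, at radius r is drawn at 1 + k1 r^2 times it, then the intrinsics apply), "world_to_cam" (4x4, takes a point from world to camera coordinates); the wrist camera has in their place "tool_from_camera" (4x4, takes a point from camera to tool coordinates, whose origin is the TCP and whose axes are the flange's). Camera axes: x right, y down, z forward; pixel columns grow to the right and rows downward; lengths in m; the calibration is good to about 2 mm. A picture is of the moment at which its call begins: read the wrist's pose just before it.
- ticket.hand_in(): hands the job in; it is judged then, once.
The state is a dict: "time_s": time; "q": joint angles; "qd": joint speeds; "tau": joint torques, N m; "eef_pos": TCP position; "eef_rot": TCP orientation; "wrist_force": force on the tool from outside, world axes, zero at the start; "wrist_torque": the same for the moment, N m; "grip_width": finger opening in m; "gripper_force": force on a finger pad.
Only numpy, scipy, OpenCV 4.12 (cv2) and the standard library are available. Lean on these libraries where they do the work, as an engineer would, in place of code of your own. Each camera call takes 0.05 s, during which the arm holds its last target. There are 200 camera calls.

## Working session

There is one attempt and no reset: what is moved stays moved. The work goes in short steps, Python scripts to look and compute and a tool call to move; the robot and the scene stay as the last step left them, time stands still between calls to the robot, and variables do not carry over. Pictures are saved under pics/ and viewed, at most 10 in all, crops included, and the job is handed in when it is done.

Besides the shell and the picture viewer there is one more tool, called after ">>>" as name(argument=value, ...) on one line, values as JSON. jog_arm: Moves the arm, as the interface text tells. Its arguments: {"type":"object","properties":{"moves":{"type":"array","items":{"type":"array","items":{"type":"number"}}},"newtons":{"type":"number"}},"required":["moves"]}

```bash
mkdir -p pics; cat > h.py <<'E'
import numpy as np, cv2
from workcell import ctrl, optics, ticket
from scipy.spatial.transform import Rotation as R
def cloud(c, T=None):
    K=c["mtx"]; h,w=c["range_z"].shape
    u,v=np.meshgrid(np.arange(w),np.arange(h))
    xd=(u-K[0,2])/K[0,0]; yd=(v-K[1,2])/K[1,1]
    x,y=xd.copy(),yd.copy()
    for _ in range(8):
        s=1+c["k1"]*(x*x+y*y); x=xd/s; y=yd/s
    z=c["range_z"]; P=np.stack([x*z,y*z,z],-1)
    if T is None: T=np.linalg.inv(c["world_to_cam"])
    return P@T[:3,:3].T+T[:3,3]
def wristT(c,s):
    T=np.eye(4); r=s["eef_rot"]; T[:3,:3]=R.from_euler('xyz',r).as_matrix(); T[:3,3]=s["eef_pos"]
    return T@c["tool_from_camera"]
def save(n,c): cv2.imwrite(f"pics/{n}.png",c["pixels"][:,:,::-1])
E
python3 - <<'E'
from h import *
s=ctrl.state(); print(s)
for n in("scene","side","wrist"):
    c=optics.read_camera(n); save(n+"0",c); np.savez(n+"0.npz",**c)
    if n!="wrist": print(n,np.linalg.inv(c["world_to_cam"]).round(3).tolist())
    else: print(c["tool_from_camera"].round(3).tolist())
E
```

```text
{'time_s': 0.0, 'q': array([ 1.52910068e+00,  3.59376593e-01,  1.09975059e-02, -3.39918846e-04,
       -1.22411159e+00, -2.88082994e-01]), 'qd': array([ 1.75983667e-03, -3.47910133e-04, -7.80331729e-04, -2.24888757e-04,
       -6.80469296e-05,  3.81613896e-04]), 'tau': array([-3.78606856e-04, -5.82720709e+01,  2.93044299e+01,  6.99749932e+00,
        6.73436109e-03, -1.67593330e-04]), 'eef_pos': array([0.21849341, 0.63822291, 0.2912044 ]), 'eef_rot': array([ 3.13987734e+00, -1.75061846e-04, -3.29894260e-01]), 'wrist_force': array([-0.33782642, -0.15980662,  0.4620952 ]), 'wrist_torque': array([ 0.01151854, -0.02844179, -0.04825579]), 'gripper_force': 0.0, 'grip_width': 0.08789384282765826}
scene [[0.503, -0.569, 0.651, 0.062], [-0.864, -0.328, 0.381, -0.241], [-0.003, -0.754, -0.657, 0.658], [0.0, 0.0, 0.0, 1.0]]
side [[0.978, -0.089, 0.188, 0.447], [-0.208, -0.451, 0.868, -0.625], [0.008, -0.888, -0.46, 0.484], [0.0, 0.0, 0.0, 1.0]]
[[0.0, -0.967, -0.255, 0.069], [1.0, -0.0, 0.001, 0.0], [-0.001, -0.255, 0.967, -0.093], [0.0, 0.0, 0.0, 1.0]]
```

View pics/scene0.png

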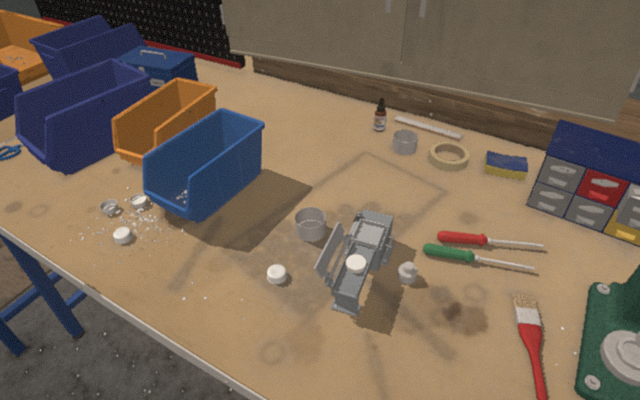

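View pics/side0.png

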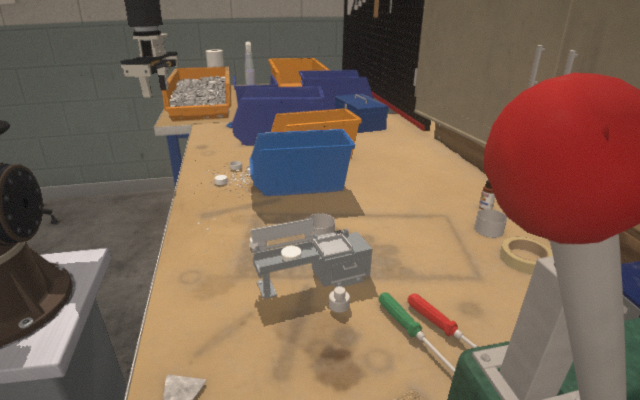

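The scene picture shows the box around (360,260): ledge with puck at (356,264), lid at (372,233), bar at (330,255). The tin is at (310,225), cup at (277,274), punch at (408,272). The side view agrees.

```bash
python3 - <<'E'
from h import *
for n,(u0,u1,v0,v1) in {"scene":(310,398,205,318),"side":(245,375,210,300)}.items():
    c=dict(np.load(n+"0.npz")); P=cloud(c)[v0:v1,u0:u1]; px=c["pixels"][v0:v1,u0:u1].astype(int)
    ok=c["range_z"][v0:v1,u0:u1]>0
    hsv=cv2.cvtColor(c["pixels"][v0:v1,u0:u1],cv2.COLOR_RGB2HSV)
    m=ok&(px.min(-1)>205)&(P[...,2]>.06)&(P[...,2]<.09)
    p=P[m]; print(n,"puck n",len(p),np.median(p,0).round(4),p.min(0).round(4),p.max(0).round(4))
    # bar: high points
    b=P[ok&(P[...,2]>.088)&(P[...,2]<.11)]; print("bar",len(b),b.min(0).round(3),b.max(0).round(3))
    mu=b.mean(0); d=np.linalg.svd(b[:,:2]-mu[:2],full_matrices=False)[2][0]; d*=np.sign(d[0])
    t=(b[:,:2]-mu[:2])@d; print("dir",d.round(3),np.degrees(np.arctan2(d[1],d[0])).round(2),"ends",(mu[:2]+d*t.min()).round(4),(mu[:2]+d*t.max()).round(4),mu.round(4),np.ptp(t))
    # grey steel on level 0.055-0.075
    g=P[ok&(P[...,2]>.055)&(P[...,2]<.08)&(hsv[...,1]<60)]
    r=cv2.minAreaRect((g[:,:2]*1000).astype(np.float32)); print("rect",r)
    a=np.arctan2(d[1],d[0]); 
    q=(g[:,:2]-mu[:2])@np.array([[d[0],-d[1]],[d[1],d[0]]])
    print("box-aligned pctl",np.percentile(q,[0.5,2,50,98,99.5],axis=0).round(4).tolist())
    img=cv2.resize(c["pixels"][v0:v1,u0:u1],None,fx=5,fy=5,interpolation=cv2.INTER_CUBIC)[:600]
    cv2.imwrite(f"pics/{n}_crop.png",img[:,:800,::-1])
E
```

```text
scene puck n 179 [ 0.5239 -0.0341  0.0717] [ 0.5093 -0.05    0.069 ] [ 0.5407 -0.0185  0.0747]
bar 336 [0.457 0.004 0.088] [0.578 0.03  0.101]
dir [0.987 0.16 ] 9.23 ends [0.4566 0.0068] [0.5775 0.0264] [0.513  0.0159 0.0945] 0.1224894512939485
rect ((564.5006103515625, -21.82196044921875), (219.0126953125, 77.46409606933594), 8.152825355529785)
box-aligned pctl [[-0.0627, -0.0841], [-0.0606, -0.0817], [0.0367, -0.0482], [0.1471, -0.0093], [0.1518, -0.0079]]
side puck n 150 [ 0.5236 -0.0362  0.072 ] [ 0.5074 -0.0517  0.0705] [ 0.5405 -0.0186  0.0742]
bar 437 [0.455 0.001 0.088] [0.575 0.028 0.1  ]
dir [0.987 0.162] 9.32 ends [0.4552 0.0052] [0.5749 0.0249] [0.5132 0.0147 0.0937] 0.12132339666133546
rect ((563.698974609375, -22.550857543945312), (218.18621826171875, 79.15061950683594), 6.89792013168335)
box-aligned pctl [[-0.0638, -0.085], [-0.0606, -0.0839], [0.0378, -0.0491], [0.1451, -0.0078], [0.1496, -0.0062]]
```

View pics/scene_crop.png

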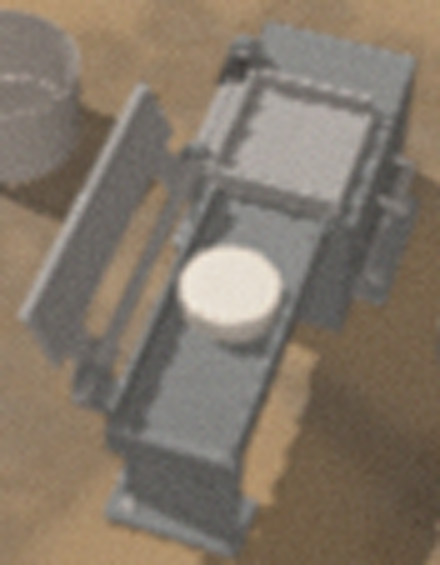

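The crop confirms it: puck mid-ledge, bar upright on the left, yaw about 9.3° and box origin near (0.5785, -0.0256). The puck is at box x ≈ -55, y ≈ 0. Next I check the fingertip shape.

View pics/wrist0.png

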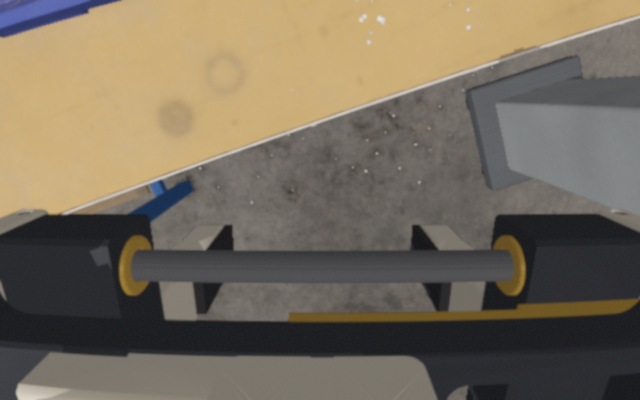

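```bash
python3 - <<'E'
from h import *
c=dict(np.load("wrist0.npz")); P=cloud(c,c["tool_from_camera"]); ok=c["range_z"]>0
for z0 in (.02,.03,.04,.05,.055,.06,.065):
    m=ok&(abs(P[...,2]-z0)<.003)&(abs(P[...,1])<.09)&(abs(P[...,0])<.04)
    for s in(-1,1):
        p=P[m&(np.sign(P[...,1])==s)]
        if len(p): print(z0,len(p),p[:,:2].min(0).round(4),p[:,:2].max(0).round(4))
O=np.array([.5785,-.0256]); a=.162; ex=np.array([np.cos(a),np.sin(a)]); ey=np.array([-ex[1],ex[0]])
for bx,by in((-.092,.0285),(-.014,.0285)): print(bx,O+bx*ex+by*ey)
E
```

```text
0.02 497 [-0.011  -0.0477] [ 0.0053 -0.043 ]
0.02 467 [-0.0103  0.0436] [0.005  0.0487]
0.03 135 [-0.0094 -0.0602] [ 0.0124 -0.0429]
0.03 139 [-0.0093  0.044 ] [0.0122 0.0617]
0.04 252 [-0.0097 -0.06  ] [ 0.0123 -0.0431]
0.04 252 [-0.0096  0.0438] [0.0125 0.0606]
0.05 249 [ 0.0023 -0.0595] [ 0.0124 -0.0431]
0.05 243 [0.0027 0.0442] [0.0123 0.0604]
0.055 229 [ 0.0003 -0.0592] [ 0.0123 -0.0431]
0.055 235 [0.0006 0.0441] [0.0124 0.0603]
0.06 184 [-0.0021 -0.0592] [ 0.0123 -0.0431]
0.06 175 [-0.0015  0.0441] [0.0123 0.0604]
0.065 49 [-0.0023 -0.0466] [ 0.0101 -0.0431]
0.065 45 [-0.0026  0.0443] [0.0102 0.0483]
-0.092 [ 0.48310775 -0.01231206]
-0.014 [5.60086475e-01 2.68747395e-04]
```

The wrist picture shows two prismatic fingers near (200,270) and (450,270), about 16 mm thick and ±12 mm along tool x. Now the approach over the table, tool yaw aligned to the box.

>>> jog_arm(moves=[[0.47,0.13,-0.325,0,0,0,0.492],[0.47,0.13,-0.325,0,0,0,0.492],[0.47,0.13,-0.325,0,0,0,0.492],[0.47,0.13,-0.325,0,0,0,0.492],[0.47,0.13,-0.325,0,0,0,0.492],[0.47,0.13,-0.325,0,0,0,0.492],[0.47,0.13,-0.325,0,0,0,0.492],[0.47,0.13,-0.325,0,0,0,0.492]], newtons=40)

```text
time_s: 0.95
eef_pos: [0.3493, 0.3089, 0.2924]
eef_rot: [3.141, 0.0, 0.159]
wrist_force: [1.2, -0.3, -0.3]
grip_width: 0.0418
gripper_force: 0.0
```

>>> jog_arm(moves=[[0.47,0.1325,-0.3265,0,0,0,0],[0.47,0.1325,-0.3265,0,0,0,0],[0.47,0.1325,-0.3265,0,0,0,0],[0.47,0.1325,-0.3265,0,0,0,0],[0.47,0.1325,-0.3265,0,0,0,0],[0.47,0.1325,-0.3265,0,0,0,0],[0.47,0.1325,-0.3265,0,0,0,0],[0.47,0.1325,-0.3265,0,0,0,0]])

```text
time_s: 1.75
eef_pos: [0.4822, -0.0172, 0.2917]
eef_rot: [3.141, 0.001, 0.156]
wrist_force: [-0.1, 0.5, 0.9]
grip_width: 0.0415
gripper_force: 0.0
```

```bash
python3 - <<'E'
from h import *
s=ctrl.state(); c=optics.read_camera("wrist"); save("wrist1",c)
P=cloud(c,wristT(c,s)); ok=c["range_z"]>0; px=c["pixels"].astype(int)
near=(abs(P[...,0]-.53)<.12)&(abs(P[...,1]+.01)<.1)&ok
p=P[near&(px.min(-1)>190)&(P[...,2]>.06)&(P[...,2]<.085)]; print("puck",len(p),p.min(0),p.max(0),(p.min(0)+p.max(0))/2)
b=P[near&(P[...,2]>.09)&(P[...,2]<.11)]; mu=b.mean(0); print("bar",len(b),mu,b.min(0),b.max(0))
d=np.linalg.svd(b[:,:2]-mu[:2],full_matrices=False)[2][0]; print(np.arctan(d[1]/d[0]), s["eef_pos"],s["eef_rot"])
E
```

```text
puck 1184 [ 0.50732186 -0.05148686  0.07127908] [ 0.54233152 -0.01706466  0.07609519] [ 0.52482669 -0.03427576  0.07368713]
bar 1687 [0.51942046 0.01757339 0.09686112] [0.45661451 0.00349775 0.09001315] [0.57732504 0.03080998 0.10215094]
0.15661970864552416 [ 0.48220067 -0.01721198  0.2916949 ] [3.14075982e+00 1.01355184e-03 1.56474529e-01]
```

View pics/wrist1.png

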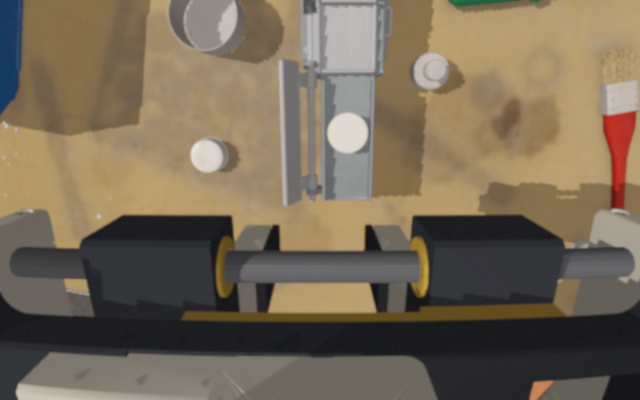

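The wrist view shows the puck at (348,132), bar at (290,130) and lid at (345,35). The tool is aligned in yaw and only needs about 5 mm to the left. Descending.

>>> jog_arm(moves=[[0.47,-0.001,0.005,-0.04,0,0,0],[0.47,-0.001,0.005,-0.08,0,0,0],[0.47,-0.001,0.005,-0.12,0,0,0],[0.47,-0.001,0.005,-0.13,0,0,0],[0.47,-0.001,0.005,-0.138,0,0,0],[0.47,-0.001,0.005,-0.144,0,0,0],[0.47,-0.001,0.005,-0.15,0,0,0],[0.47,-0.001,0.005,-0.15,0,0,0]])

```text
time_s: 2.6
eef_pos: [0.4805, -0.006, 0.1426]
eef_rot: [-3.141, -0.001, 0.165]
wrist_force: [0.2, -0.6, 1.9]
grip_width: 0.0415
gripper_force: 0.8
```

>>> jog_arm(moves=[[0.47,0.001,-0.003,0,0,0,0],[0.47,0.001,-0.006,0,0,0,0],[0.47,0.001,-0.006,0,0,0,0],[0.47,0.001,-0.006,0,0,0,0],[0.47,0.001,-0.006,0,0,0,0]])

```text
time_s: 3.1
eef_pos: [0.4813, -0.0141, 0.1423]
eef_rot: [3.142, -0.0, 0.162]
wrist_force: [2.1, -0.3, 1.0]
grip_width: 0.0414
gripper_force: 1.0
```

```bash
python3 - <<'E'
from h import *
s=ctrl.state(); c=optics.read_camera("scene"); print(s["eef_pos"],s["eef_rot"],s["wrist_force"])
cv2.imwrite("pics/sc2.png",cv2.resize(c["pixels"][190:320,280:420],None,fx=4,fy=4)[:,:,::-1])
E
```

```text
[ 0.48133519 -0.01408405  0.14234215] [ 3.14154700e+00 -4.99184981e-04  1.61766439e-01] [ 2.09098697 -0.34930779  0.98880807]
```

View pics/sc2.png

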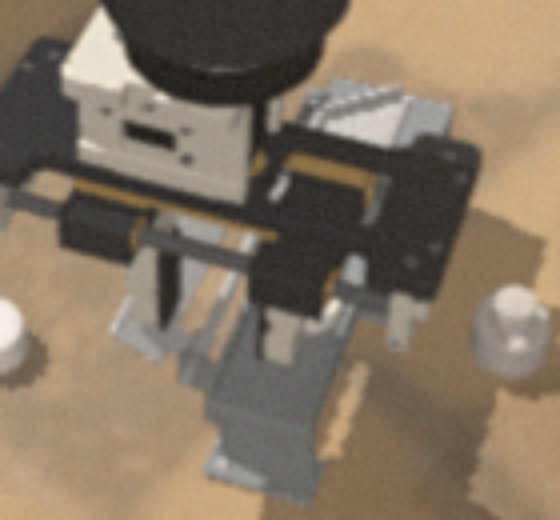

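The picture shows the left finger on the bar at (165,310) and the right finger over the ledge behind the puck at (285,345), lid partly raised. Pressing down the rest.

>>> jog_arm(moves=[[0.47,0,0,-0.004,0,0,0],[0.47,0,0,-0.008,0,0,0],[0.47,0,0,-0.012,0,0,0],[0.47,0,0,-0.012,0,0,0],[0.47,0,0,-0.012,0,0,0]])

```text
time_s: 3.65
eef_pos: [0.4813, -0.0139, 0.1301]
eef_rot: [3.141, 0.0, 0.162]
wrist_force: [2.1, 0.1, 2.2]
grip_width: 0.0411
gripper_force: 1.6
```

```bash
python3 - <<'E'
from h import *
s=ctrl.state(); c=optics.read_camera("side"); print(s["eef_pos"],s["eef_rot"],s["wrist_force"])
cv2.imwrite("pics/sd2.png",cv2.resize(c["pixels"][170:320,225:395],None,fx=4,fy=4)[:,:,::-1])
P=cloud(c); m=(c["range_z"]>0)&(P[...,0]>.585)&(P[...,0]<.63)&(abs(P[...,1]+.01)<.04)&(P[...,2]>.075)&(P[...,2]<.125); p=P[m]
print(len(p), p[:,2].max() if len(p) else 0, p[np.argsort(p[:,2])[-5:]] )
E
```

```text
[ 0.48126028 -0.01386894  0.13009112] [3.14147088e+00 5.23913942e-05 1.62340260e-01] [2.05677761 0.09209705 2.20289533]
295 0.11653073300691164 [[ 0.61418857 -0.02126847  0.11621991]
 [ 0.62408584 -0.01967434  0.11628725]
 [ 0.58923268 -0.02372715  0.11631422]
 [ 0.61051278 -0.02086003  0.11640764]
 [ 0.61855795 -0.01899511  0.11653073]]
```

View pics/sd2.png

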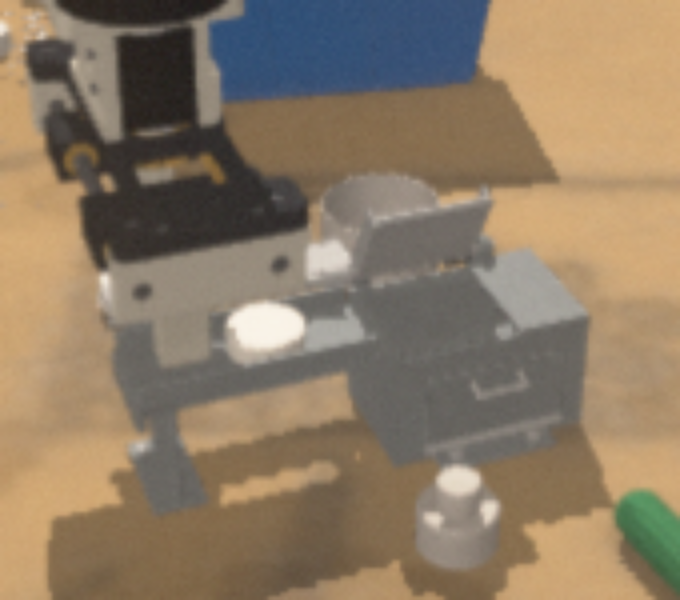

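The side view shows the lid fully raised at (430,235), its free edge at z 0.116 as expected for 1.08 rad. The finger at (183,335) stands behind the puck at (265,328). First part of the push, slowly.

>>> jog_arm(moves=[[0.47,0.006,0.001,0,0,0,0],[0.47,0.012,0.002,0,0,0,0],[0.47,0.018,0.003,0,0,0,0],[0.47,0.024,0.004,0,0,0,0],[0.47,0.03,0.005,0,0,0,0],[0.47,0.036,0.006,0,0,0,0],[0.47,0.042,0.007,0,0,0,0],[0.47,0.048,0.0078,0,0,0,0]])

```text
time_s: 4.5
eef_pos: [0.5297, -0.006, 0.1301]
eef_rot: [-3.142, -0.0, 0.162]
wrist_force: [-2.1, -0.4, 3.1]
grip_width: 0.0408
gripper_force: 1.7
```

```bash
python3 - <<'E'
from h import *
s=ctrl.state(); c=optics.read_camera("side"); print(s["eef_pos"],s["eef_rot"],s["wrist_force"])
cv2.imwrite("pics/sd3.png",cv2.resize(c["pixels"][170:320,225:395],None,fx=4,fy=4)[:,:,::-1])
c=dict(np.load("wrist0.npz")); P=cloud(c,c["tool_from_camera"]); m=(c["range_z"]>0)&(abs(P[...,1])<.1)&(abs(P[...,0])<.06)&(P[...,2]<.1)&(P[...,2]>.004)&(abs(abs(P[...,1])-.052)>.012)
p=P[m]; print(len(p),np.percentile(p,[50,95,100],axis=0).round(4))
E
```

```text
[ 0.5297104  -0.00597405  0.13013328] [-3.14157580e+00 -9.67514895e-05  1.62229399e-01] [-2.09546638 -0.42354008  3.09353466]Traceback (most recent call last):
  File "<stdin>", line 5, in <module>
    return _quantile_unchecked(
        a, q, axis, out, overwrite_input, method, keepdims, weights)
    return _ureduce(a,
                    func=_quantile_ureduce_func,
    ...<5 lines>...
                    overwrite_input=overwrite_input,
                    method=method)
    r = func(a, **kwargs)
    result = _quantile(arr,
                       quantiles=q,
    ...<2 lines>...
                       out=out,
                       weights=wgt)
    slices_having_nans = np.isnan(arr[-1, ...])
                                  ~~~^^^^^^^^^
IndexError: index -1 is out of bounds for axis 0 with size 0
```

View pics/sd3.png

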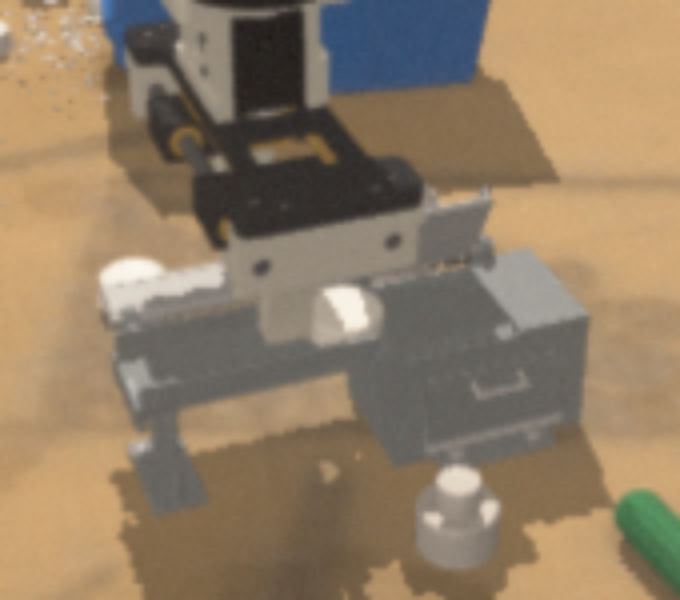

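The puck at (347,315) is being pushed ahead of the finger at the mouth, lid still open. Nothing of the body protrudes below the TCP, so I continue 30 mm.

>>> jog_arm(moves=[[0.47,0.006,0.001,0,0,0,0],[0.47,0.012,0.0019,0,0,0,0],[0.47,0.018,0.0028,0,0,0,0],[0.47,0.023,0.0037,0,0,0,0],[0.47,0.027,0.0043,0,0,0,0],[0.47,0.0295,0.0047,0,0,0,0],[0.47,0.0295,0.0047,0,0,0,0],[0.47,0.0295,0.0047,0,0,0,0]])

```text
time_s: 5.35
eef_pos: [0.5591, -0.0013, 0.1303]
eef_rot: [-3.142, -0.001, 0.162]
wrist_force: [-0.4, -0.6, 3.3]
grip_width: 0.0413
gripper_force: 1.5
```

```bash
python3 - <<'E'
from h import *
s=ctrl.state(); c=optics.read_camera("side"); print(s["eef_pos"],s["eef_rot"],s["wrist_force"])
d=optics.read_camera("scene")
f=lambda a:cv2.resize(a,None,fx=4,fy=4)
cv2.imwrite("pics/sd4.png",np.hstack([f(c["pixels"][200:300,290:390]),f(d["pixels"][200:300,320:420])])[:,:,::-1])
E
```

```text
[ 0.5590997  -0.00128425  0.13034588] [-3.14153010e+00 -1.17050595e-03  1.62236702e-01] [-0.4393977  -0.60398999  3.25741562]
```

View pics/sd4.png

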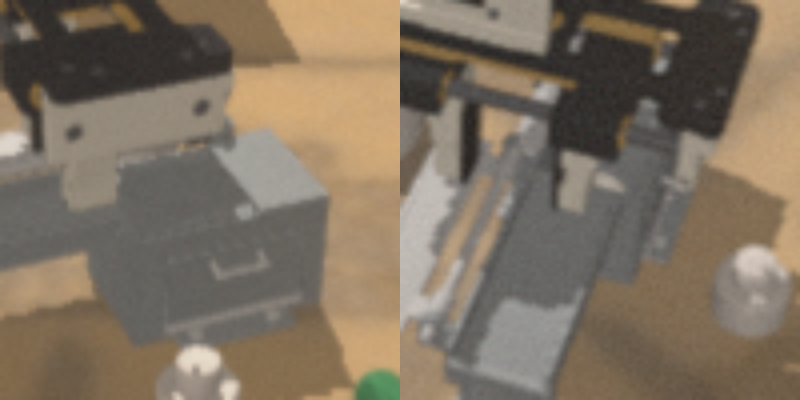

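Side view: no puck above the ledge. The scene view shows a white bit at (608,182), just beyond the finger, so I check its depth.

```bash
python3 - <<'E'
from h import *
c=optics.read_camera("scene"); P=cloud(c); px=c["pixels"].astype(int)
O=np.array([.5785,-.0256]);a=.158;ex=np.array([np.cos(a),np.sin(a)]);ey=np.array([-ex[1],ex[0]])
for v in range(242,250):
  for u in range(366,378):
    if px[v,u].min()>150: p=P[v,u]; q=p[:2]-O; print(u,v,px[v,u],(1000*np.array([q@ex,q@ey,p[2]])).round())
E
```

```text
370 244 [170 161 151] [46. -1. 16.]
370 245 [172 163 151] [45. -2. 16.]
371 245 [176 166 154] [46. -3. 15.]
372 245 [172 164 152] [45. -6. 17.]
```

The puck's top reads z ≈ 16 mm, so it lies flat on the box floor. I release the bar by lifting straight up.

>>> jog_arm(moves=[[0.47,0,0,0.008,0,0,0],[0.47,0,0,0.016,0,0,0],[0.47,0,0,0.024,0,0,0],[0.47,0,0,0.034,0,0,0],[0.47,0,0,0.05,0,0,0],[0.47,0,0,0.08,0,0,0],[0.47,0,0,0.12,0,0,0],[0.47,0,0,0.15,0,0,0]])

```text
time_s: 6.3
eef_pos: [0.5587, -0.0013, 0.2831]
eef_rot: [-3.141, -0.002, 0.162]
wrist_force: [1.1, 0.2, 0.2]
grip_width: 0.0409
gripper_force: 0.0
```

>>> jog_arm(moves=[[0.47,-0.04,0.03,0,0,0,0],[0.47,-0.08,0.06,0,0,0,0],[0.47,-0.08,0.1,0,0,0,0],[0.47,-0.08,0.14,0,0,0,0],[0.47,-0.08,0.15,0,0,0,0],[0.47,-0.08,0.15,0,0,0,0],[0.47,-0.08,0.15,0,0,0,0],[0.47,-0.08,0.15,0,0,0,0]])

```text
time_s: 7.1
eef_pos: [0.4785, 0.1477, 0.2802]
eef_rot: [3.142, 0.0, 0.161]
wrist_force: [0.1, 0.2, -0.1]
grip_width: 0.0414
gripper_force: 0.0
```

```bash
python3 - <<'E'
from h import *
c=optics.read_camera("side"); d=optics.read_camera("scene")
f=lambda a:cv2.resize(a,None,fx=3,fy=3)
cv2.imwrite("pics/fin.png",np.hstack([f(c["pixels"][190:320,240:370]),f(d["pixels"][200:330,265:395])])[:,:,::-1])
P=cloud(d); O=np.array([.5785,-.0256]);a=.158;ex=np.array([np.cos(a),np.sin(a)]);ey=np.array([-ex[1],ex[0]])
q=P[...,:2]-O; m=(d["range_z"]>0)&(abs(q@ex-.028)<.02)&(abs(q@ey-.003)<.02)&(P[...,2]<.15); print(np.percentile(P[m][:,2],[5,50,95]))
m=(d["range_z"]>0)&(abs(q@ex+.055)<.06)&(abs(q@ey-.055)<.02)&(P[...,2]<.15); print("bar top",np.percentile(P[m][:,2],99))
E
```

```text
[0.06101284 0.06255818 0.06416881]
bar top 0.09927034607421864
```

View pics/fin.png

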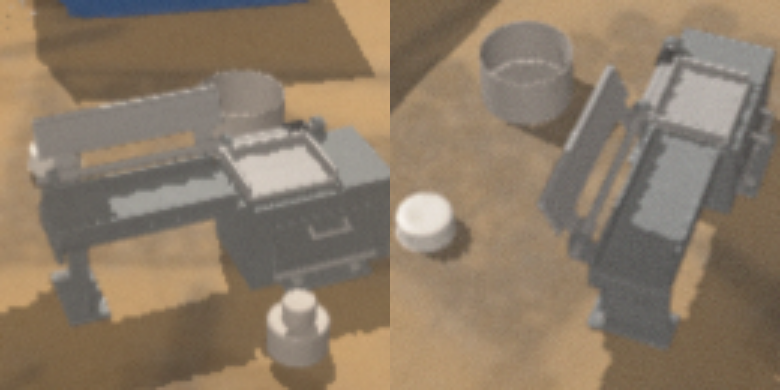

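The lid is shut at (285,165) and (705,100), lying level at z ≈ 62 mm. The bar is back up, the ledge is empty, and the cup, punch and tin have not moved.

```bash
python3 -c "
from workcell import ticket
print(ticket.hand_in())"
```

```text
the job is handed in; nothing more can be done
None
```

The puck is in the box, the lid has sprung shut over it, the bystanders haven't moved, and the job was handed in at about 7 s on the robot's clock with the arm clear.

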